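# Clamp a pipe stub with a click-knob clamp

### The job

Stand the pipe stub upright in the V-shaped nest of the clamping fixture and let go of it. Then turn the fixture's knob clockwise until you feel the clamp foot bear up with the pipe home against the V, and give it three clicks from there, no more, so that the pipe is held firmly but not crushed; let go of the knob. Leave the tin, the nut and the bolt where they are.

Things in the scene. Friction and masses are not known exactly. Their poses are not given: they have to be found in the camera images.
- pipe: workpiece: a short rusty steel pipe stub, 43 mm outside diameter, 54 mm tall, about 0.3 kg, standing on end on the table; origin at the centre of its underside, z up. Take it from outside: it is solid to the fingers.
- fixture: clamping fixture, fixed to the table: dark steel base plate 100 x 210 x 12 mm with a 90 degree V nest of steel jaws (26 mm high above the plate) at one end and a grey clamp head 62 x 64 mm, 56 mm above the table, with the knob on it at the other. Origin: middle of the plate's underside. Its +y axis runs from nest to head, x across.
- nest (a point): point on top of the base plate (12 mm above the table), 45 mm from the fixture's middle towards its -y, where the centre of the pipe's underside is when the pipe is fully home in the V. The V opens towards the head (+y). Axes as the fixture's. The foot leaves 6 to 14 mm spare: set the pipe down a few mm short of the V (to +y), the foot pushes it home.
- knob (a point): fixed point on the knob's upright axis, 85 mm above the table, 45 mm from the fixture's middle to its +y; axes as the fixture's, does not turn. Black knob: disc 49 mm across, 60 to 70 mm above the table; on it an upright bar 13 mm thick, 46 mm long, 66 to 96 mm up, to grip across its thickness from above. At the start the bar lies along the fixture's y.
- scale (a point): fixed centre of the scale ring under the knob, 60 mm above the table. The knob starts in a click, at its anticlockwise stop. Clockwise from above drives the foot out: a click each 15 degrees, 2 mm of travel each, 3.4 rad in all. Its free torque swings by +-0.14 N m once per click, plus 0.08 friction, which may act either way while it stands still. Let go, it stays in its click.
- ram: toothed ram in the head with all it carries; moves 2 mm per click to the fixture's -y. It carries a round rubber-faced foot, 18 mm across, facing the nest, 30 mm above the table. How far the foot is screwed out differs by up to 7 mm and is not measured: first contact with the seated pipe comes after 6 to 14 mm of travel and must be felt. Origin: on its axis, below the knob at the start.
- bush (a point): where the ram leaves the head, 7 mm from the fixture's middle to its +y, 30 mm above the table. The foot is sprung and preloaded: once it has pushed the pipe home it bears with about 8 N at once (0.06 N m more torque on the knob) and 3.5 N (0.027 N m) more with each further click; pushing the pipe along the plate takes only 1 or 2 N.
- tin: bystander: an orange grease tin, 67 mm diameter, 60 mm tall; origin at the centre of its underside
- nut: bystander: a dark hexagon nut, 36 x 41 x 19 mm, lying flat; origin at the centre of its underside
- bolt: bystander: a grey hexagon bolt, 61 mm tall, 27 mm over the head, standing on its head; origin at the centre of its underside
There are look-alikes about, which are no part of the job. Several things look just like the pipe: the one meant starts nearest to the robot's base.

How it is judged:
By the outcome, as a careful person would: the job done as asked, in the order asked, and still so for the second after the job is handed in, with the robot touching nothing.
It also fails if it takes over 58 s, if anything falls off the work surface, if the arm or the gripper's body presses on something with over 40 N, if the wrist force passes 120 N, or if a joint passes its speed limit or range.

### The arm

A 7-joint arm with a two-finger parallel gripper is mounted at the origin on a cart in front of the work surface, level with it; the furniture and walls round the work are solid. World frame = base frame: x ahead of the robot, y to its left, z up, the work surface at z = 0. Lengths are in m, angles in rad, forces in N, time in s.
With the tool pointing down it reaches from about 0.425 to 0.875 m from the base axis. Payload 4.7 kg.
Tool frame: the origin (TCP) lies midway between the tips of the shut fingers; the grasp point (between the pads) lies 19 mm behind it; z points along the fingers, x is the direction in which the jaws open and shut, and the axes are right-handed (so a half turn about z gives the same grasp; the last joint's range is limited). The gripper opens to 87 mm and grips with 3 to 60 N. Pads are 19 mm wide; open, the fingers measure 117 mm over their backs; the gripper's body (75 mm by 190 mm) begins 51 mm behind the grasp point.
Start: joints at [-1.266, 0.321, -0.07, 1.45, 0.023, 1.371, -0.057], TCP at [0.186, 0.623, 0.223] pointing down, gripper open.
Joint ranges: [-2.86, 2.86], [-0.3, 2.09], [-1.38, 1.24], [0.06, 2.45], [-1.56, 4.7], [0.09, 2.05], [-2.69, 2.69]. Speed limits (rad/s): [2.57, 2.57, 3.14, 3.14, 3.14, 3.14, 3.14].

### API

Orientations are given as a rotation vector (axis times angle).
In Python, from bench import get_state, eyes, ticket gives the robot as it stands.
- The arm moves only by the tool carry_out, never from a script. Its argument "motion" is a list of rows, each a list of 2 entries, a list of its own where there are three numbers: the shift along the world's x, y, z in m, then the turn about the world's z in rad. A call has 1 to 20 rows; each row is the pose to reach, as a shift and turn from the pose commanded when the call began; what a row does not reach only later rows make up. A row lasts 1/10 s, in which the tool goes at most 50 mm and 8.59 degrees, less where a joint would pass 70% of its speed; a pose out of reach is approached as far as the arm can. A call with a gripper value outside its range is refused whole. "grip" is the gripper command: -1 is fully open, 1 is shut, values between are in proportion, set as the call begins (left out, the last holds). The fingers move at their own pace and stop on an object; "squeeze" is the grip in N (left out, the last holds). Time passes only in rows, so rows that repeat a pose let the fingers close. It gives the time, the measured TCP pose, the force and the opening at its end, in the units of the state.
- get_state(): the state, without advancing time (a new reading comes with each control period).
- eyes.get_image(name): name is "scene" or "side" or "wrist"; returns a dict with "pixels" (384x512x3 uint8, blue, green, red), "mtx" (3x3 intrinsics, pixels), "extrinsics" (4x4, takes a point from camera to world coordinates). Camera axes: x right, y down, z forward; pixel columns grow to the right and rows downward; lengths in m; the calibration is good to about 2 mm. A picture is of the moment at which its call begins. There is no depth.
- ticket.close_job(): hands the job in, once; it reports no verdict.
The state is a dict: "time": time; "joint_positions": joint angles; "qd": joint speeds; "joint_torque": joint torques, N m; "position": TCP position; "tool_rot": TCP orientation; "ft_force": force on the tool from outside, world axes, zero at the start; "torque": the same for the moment, N m; "grip_width": opening from 0.0 (shut) to 1.0 (fully open).
Only numpy, scipy, OpenCV 4.12 (cv2) and the standard library are available. Lean on these libraries where they do the work, as an engineer would, in place of code of your own. Each camera call takes 0.05 s, during which the arm holds its last target. There are 200 camera calls.

## Working session

There is one attempt and no reset: what is moved stays moved. The work goes in short steps, Python scripts to look and compute and a tool call to move; the robot and the scene stay as the last step left them, time stands still between calls to the robot, and variables do not carry over. Pictures are saved under pics/ and viewed, about 8 in all and at most 12, crops included, and the job is handed in when it is done.

Besides the shell and the picture viewer there is one more tool, called after "Call:" in YAML: its name, and indented under it one key for each argument. carry_out: Moves the arm, as the interface text tells. Its arguments: {"type":"object","properties":{"motion":{"type":"array","items":{"type":"array"}},"grip":{"type":"number"},"squeeze":{"type":"number"}},"required":["motion"]}

```bash
ls; mkdir -p pics; cat > h.py <<'E'
import numpy as np, cv2
from bench import get_state, eyes, ticket
def shot(n,f=None):
    d=eyes.get_image(n); d={k:np.array(v) for k,v in d.items()}
    if f: cv2.imwrite('pics/'+f,d['pixels']); np.savez('pics/'+f[:-4]+'.npz',**d)
    return d
def ray(d,u,v,z):
    T=d['extrinsics']; r=T[:3,:3]@np.linalg.solve(d['mtx'],[u,v,1.]); o=T[:3,3]
    return o+r*(z-o[2])/r[2]
def proj(d,p):
    T=d['extrinsics']; c=T[:3,:3].T@(np.array(p)-T[:3,3]); q=d['mtx']@c; return q[:2]/q[2]
E
python3 - <<'E'
from h import *
s=get_state(); print(s)
a=shot('scene','a_scene.png');b=shot('side','a_side.png');
print(a['extrinsics'][:3,3],b['extrinsics'][:3,3])
cv2.imwrite('pics/both.png',cv2.resize(np.vstack([a['pixels'],b['pixels']]),None,fx=.78,fy=.78) if 0 else np.vstack([a['pixels']]))
E
```

```text
pics
{'time': 0.0, 'joint_positions': array([-1.26588521,  0.3218295 , -0.07007612,  1.45164408,  0.02261214,
        1.37079578, -0.05690847]), 'qd': array([ 0.00010481, -0.00098466,  0.00113587,  0.00079296, -0.00037064,
        0.00213748, -0.00023143]), 'joint_torque': array([ 5.57667056e-05, -4.91279769e+01, -4.03597355e-01, -3.12526274e+01,
       -6.39089313e-02,  4.35140985e-02,  1.64522830e-04]), 'position': array([0.18627633, 0.62217352, 0.22147275]), 'tool_rot': array([ 2.51888134e+00,  1.87541926e+00, -2.27161686e-03]), 'ft_force': array([-0.55242771, -0.79526125, -0.31165054]), 'torque': array([-0.00485608,  0.03964668,  0.00635969]), 'grip_width': 0.9987716243240465}
[ 0.23702066 -0.72579074  0.7604678 ] [0.27485509 0.47695456 0.41309495]
```

View pics/a_scene.png

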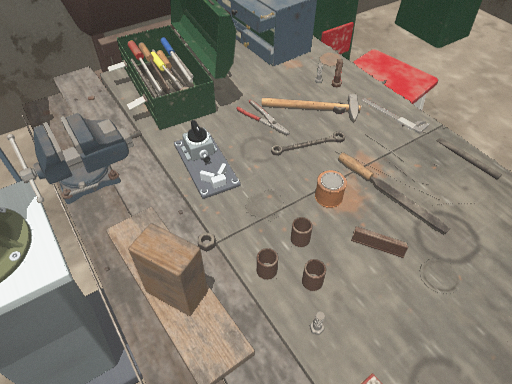

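View pics/a_side.png

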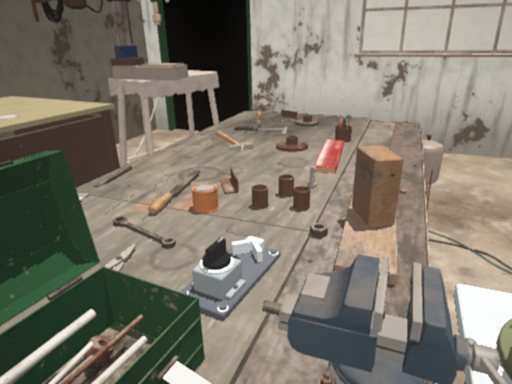

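Scene view: three look-alike pipes at about (302,232), (267,263) and (314,275). The tin is at (330,188), the fixture at (207,165) with its knob at (197,132), the nut at (207,242) and the bolt at (318,322).

```bash
python3 - <<'E'
from h import *
a=dict(np.load('pics/a_scene.npz'));b=dict(np.load('pics/a_side.npz'))
for n,u,v,z in [('p1',302,224,.054),('p2',267,254,.054),('p3',314,267,.054),('tin',330,180,.06),('nut',207,237,.019),('bolt',318,316,.06),('knobtop',196,123,.096)]:
    p=ray(a,u,v,z); print(n,p.round(3),np.hypot(*p[:2]).round(3), 'side px',proj(b,p).round(0))
c=a['pixels'][105:205,155:255]; c=cv2.resize(c,None,fx=4,fy=4,interpolation=cv2.INTER_CUBIC)
e=a['pixels'][205:305,240:340]; e=cv2.resize(e,None,fx=4,fy=4,interpolation=cv2.INTER_CUBIC)
cv2.imwrite('pics/c1.png',np.hstack([c,e]))
E
```

```text
p1 [ 0.602 -0.348  0.054] 0.696 side px [259. 187.]
p2 [ 0.499 -0.37   0.054] 0.621 side px [300. 189.]
p3 [ 0.56  -0.444  0.054] 0.714 side px [286. 177.]
tin [ 0.728 -0.287  0.06 ] 0.782 side px [205. 187.]
nut [ 0.428 -0.247  0.019] 0.494 side px [316. 227.]
bolt [ 0.502 -0.528  0.06 ] 0.728 side px [314. 167.]
knobtop [0.546 0.014 0.096] 0.546 side px [211. 245.]
```

View pics/c1.png

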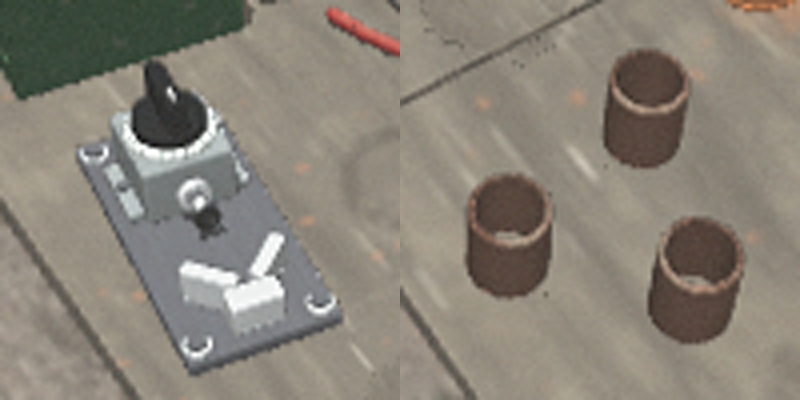

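Candidates for the pipe: (302,232) at r=0.70 m, (267,263) at r=0.62 m and (314,275) at r=0.71 m. The crop shows three like pipes, so I take the nearest, (267,263). The crop also shows the plate corners at about (202,197), (240,184) and (174,142), with the V at the front end.

```bash
python3 - <<'E'
from h import *
a=dict(np.load('pics/a_scene.npz'));b=dict(np.load('pics/a_side.npz'))
FL=ray(a,202.5,197.3,.012);FR=ray(a,240.4,184.5,.012);BL=ray(a,174.5,142.2,.012)
print(FL,FR,BL,np.linalg.norm(FR-FL),np.linalg.norm(BL-FL))
y=(BL-FL); print('yaw of y from edges',np.degrees(np.arctan2(y[1],y[0]))-90,np.degrees(np.arctan2(*(FR-FL)[1::-1])))
yaw=np.arctan2(y[1],y[0])-np.pi/2
ex=np.array([np.cos(yaw),np.sin(yaw),0]);ey=np.array([-ex[1],ex[0],0])
O=(FL+50*1e-3*ex+BL+FR-.05*ex)/3  # rough
O=(FR+BL)/2
print('origin',O,'nest',O-.045*ey,'knob',O+.045*ey)
# toolbox lid height: rays
for u,v in [(172,5),(232,70),(205,2)]: print('lid',[ray(a,u,v,z).round(2) for z in (0.1,.2,.3)])
print('block top',ray(a,165,225,.15).round(2))
E
```

```text
[ 0.47400409 -0.13831334  0.012     ] [ 0.56966748 -0.15191138  0.012     ] [0.50123575 0.06834752 0.012     ] 0.09662499961408655 0.2084472917701254
yaw of y from edges -7.506607358628557 -8.09009065852356
origin [ 0.53545161 -0.04178193  0.012     ] nest [ 0.52957279 -0.08639627  0.012     ] knob [0.54133044 0.00283241 0.012     ]
lid [array([0.76, 0.6 , 0.1 ]), array([0.68, 0.4 , 0.2 ]), array([0.6, 0.2, 0.3])]
lid [array([0.73, 0.16, 0.1 ]), array([0.66, 0.02, 0.2 ]), array([ 0.58, -0.11,  0.3 ])]
lid [array([0.87, 0.56, 0.1 ]), array([0.77, 0.36, 0.2 ]), array([0.68, 0.17, 0.3 ])]
block top [ 0.34 -0.27  0.15]
```

Call:
carry_out:
  motion:
    - [[0,0,0.05],0]
    - [[0,0,0.1],0]
    - [[0,0,0.15],0]
    - [[0,0,0.2],0]
    - [[0.035,-0.035,0.2],-0.14]
    - [[0.07,-0.07,0.2],-0.28]
    - [[0.105,-0.105,0.2],-0.42]
    - [[0.14,-0.14,0.2],-0.56]
    - [[0.175,-0.175,0.2],-0.7]
    - [[0.21,-0.21,0.2],-0.84]
    - [[0.245,-0.245,0.2],-0.98]
    - [[0.28,-0.28,0.2],-1.12]
    - [[0.31,-0.32,0.2],-1.26]
    - [[0.315,-0.365,0.2],-1.41]
    - [[0.32,-0.41,0.2],-1.41]
    - [[0.33,-0.46,0.2],-1.41]
    - [[0.34,-0.51,0.2],-1.41]
    - [[0.345,-0.56,0.2],-1.41]
    - [[0.35,-0.61,0.2],-1.41]
    - [[0.35,-0.66,0.2],-1.41]
  grip: -1

```text
time: 2.1
position: [0.5362, -0.0368, 0.4221]
tool_rot: [3.135, -0.204, -0.001]
ft_force: [1.0, 0.4, -0.9]
grip_width: 0.997
```

```bash
python3 - <<'E'
from h import *
s=get_state(); print(s['time'],s['position'],s['tool_rot'],s['joint_positions'].round(2))
w=shot('wrist','w1.png')
print(w['extrinsics'],[proj(w,p) for p in ([.53,-.086,.012],[.541,.003,.096],[.499,-.37,.054])])
a=dict(np.load('pics/a_scene.npz'))
print('block top corners',[ray(a,u,v,.14).round(3) for u,v in [(131,237),(163,226),(206,268),(180,282)]],'bottom',ray(a,184,311,.02).round(3),ray(a,207,292,.02).round(3))
E
```

```text
2.1 [ 0.53624585 -0.03678482  0.42210324] [ 3.13487871e+00 -2.03806972e-01 -5.21863109e-04] [-0.54  0.05  0.59  1.38 -0.03  1.72 -0.08]
[[ 0.99156382 -0.12324472 -0.04014882  0.54639408]
 [-0.12961514 -0.94527876 -0.29941271  0.04570831]
 [-0.00105079  0.30209071 -0.9532786   0.58433306]
 [ 0.          0.          0.          1.        ]] [array([258.07750113, 168.6485575 ]), array([257.80763648, 128.18959484]), array([260.71990763, 297.56118388])]
block top corners [array([ 0.282, -0.252,  0.14 ]), array([ 0.34, -0.26,  0.14]), array([ 0.365, -0.38 ,  0.14 ]), array([ 0.316, -0.38 ,  0.14 ])] bottom [ 0.311 -0.372  0.02 ] [ 0.366 -0.361  0.02 ]
```

View pics/w1.png

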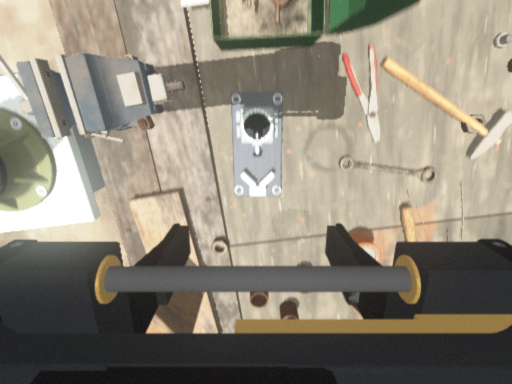

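Wrist view: the fixture plate spans about (234–283, 93–195), with the knob at (257,122) and the V at (258,180). The chosen pipe is at (259,297), just below the rod.

```bash
python3 - <<'E'
from h import *
w=dict(np.load('pics/w1.npz'));a=dict(np.load('pics/a_scene.npz'));b=dict(np.load('pics/a_side.npz'))
# plate outline in wrist view: bluish dark
p=w['pixels'].astype(int); sub=np.zeros(p.shape[:2],np.uint8)
for y,x in [(150,240),(160,275),(125,238),(189,258)]: print(p[y,x], end=' ')
m=((p[...,0]-p[...,2]>8)&(p.sum(2)<420)).astype(np.uint8); m[:85]=0;m[205:]=0;m[:,:225]=0;m[:,292:]=0
m=cv2.morphologyEx(m,cv2.MORPH_CLOSE,np.ones((9,9)));c=max(cv2.findContours(m,0,2)[0],key=cv2.contourArea)
r=cv2.minAreaRect(c);B=cv2.boxPoints(r);W=np.array([ray(w,*q,.012) for q in B]);print(r,'\n',W)
ds=[np.linalg.norm(W[i]-W[i-1]) for i in range(4)];print(ds)
O=W.mean(0); i=int(np.argmax(ds)); e=W[i]-W[i-1]; e=e if e[1]>0 else -e; e/=np.linalg.norm(e)
print('O',O,'yaw',np.degrees(np.arctan2(e[1],e[0]))-90,'nest',O-.045*e,'knob',O+.045*e)
# pipe blob in each view -> silhouette centroid approximates mid-height centre
def blob(d,u,v,R=25):
    q=d['pixels'].astype(int); m=((q[...,2]<105)&(q[...,2]-q[...,0]>8)).astype(np.uint8); n=np.zeros_like(m); n[v-R:v+R,u-R:u+R]=m[v-R:v+R,u-R:u+R]
    c=max(cv2.findContours(n,0,2)[0],key=cv2.contourArea); x,y,ww,h=cv2.boundingRect(c); print((x,y,ww,h)); return x+(ww-1)/2,y+(h-1)/2
for d,u,v,R in((a,267,263,22),(b,301,198,16)):
    c=blob(d,u,v,R); print(ray(d,*c,.027))
    k=ray(d,*c,.027)
E
```

```text
[200 194 191] [191 188 182] [216 214 208] [255 255 255] Traceback (most recent call last):
  File "<stdin>", line 7, in <module>
ValueError: max() iterable argument is empty
```

```bash
python3 - <<'E'
from h import *
w=np.load('pics/w1.npz')['pixels'];g=cv2.imread('pics/w1.png');print(w.dtype,w.shape,abs(w.astype(int)-g).max(),g[150,240],w[150,240],g[130:200:6,240].tolist(), g[150,225:295:5].tolist())
E
```

```text
uint8 (384, 512, 3) 0 [200 194 191] [200 194 191] [[229, 231, 226], [216, 218, 211], [201, 196, 193], [200, 195, 193], [199, 194, 191], [199, 195, 190], [200, 197, 193], [196, 193, 191], [203, 198, 195], [202, 196, 194], [200, 197, 193], [172, 185, 189]] [[176, 198, 209], [171, 191, 205], [197, 193, 190], [200, 194, 191], [199, 194, 191], [198, 193, 190], [237, 238, 236], [124, 124, 121], [192, 188, 184], [194, 192, 187], [191, 187, 185], [183, 178, 177], [163, 181, 191], [160, 192, 226]]
```

```bash
python3 - <<'E'
from h import *
w=dict(np.load('pics/w1.npz'));a=dict(np.load('pics/a_scene.npz'));b=dict(np.load('pics/a_side.npz'))
p=w['pixels'].astype(int)
m=((p[...,0]-p[...,2]>-4)).astype(np.uint8); m[:85]=0;m[205:]=0;m[:,:225]=0;m[:,292:]=0
m=cv2.morphologyEx(m,cv2.MORPH_OPEN,np.ones((5,5)));c=max(cv2.findContours(m,0,2)[0],key=cv2.contourArea)
r=cv2.minAreaRect(c);B=cv2.boxPoints(r);W=np.array([ray(w,*q,.012) for q in B]);print(r,'\n',B,'\n',W)
ds=[np.linalg.norm(W[i]-W[i-1]) for i in range(4)];print(ds)
O=W.mean(0); i=int(np.argmax(ds)); e=W[i]-W[i-1]; e=e if e[1]>0 else -e; e/=np.linalg.norm(e)
print('O',O,'yaw',np.degrees(np.arctan2(e[1],e[0]))-90,'nest',O-.045*e,'knob',O+.045*e)
for d,u,v,R in((a,267,263,22),(b,301,198,16)):
    q=d['pixels'].astype(int); print(q[v,u],q[v,u-R],q[v,u+R])
    g=q[...,2]; n=np.zeros(g.shape,np.uint8); s=np.s_[v-R:v+R,u-R:u+R]
    t,mm=cv2.threshold(q.sum(2)[s].astype(np.float32)[...,None].clip(0,765).astype(np.uint16)[...,0].__floordiv__(3).astype(np.uint8),0,1,cv2.THRESH_BINARY_INV+cv2.THRESH_OTSU); n[s]=mm
    c=max(cv2.findContours(n,0,2)[0],key=cv2.contourArea); x,y,ww,h=cv2.boundingRect(c); cc=(x+(ww-1)/2,y+(h-1)/2)
    print(t,(x,y,ww,h),ray(d,*cc,.027))
E
```

```text
((256.5, 144.0), (102.0, 49.0), 90.0) 
 [[232.  93.]
 [281.  93.]
 [281. 195.]
 [232. 195.]] 
 [[ 0.49956502  0.06759248  0.012     ]
 [ 0.59267387  0.05541877  0.012     ]
 [ 0.57113833 -0.14947183  0.012     ]
 [ 0.46731295 -0.1359369   0.012     ]]
[np.float64(0.20606892578713476), np.float64(0.09390130998496753), np.float64(0.20601926219072608), np.float64(0.10470387879492112)]
O [ 0.53267254 -0.04059937  0.012     ] yaw -9.004443757050609 nest [ 0.52562954 -0.0850448   0.012     ] knob [0.53971554 0.00384606 0.012     ]
[120 137 143] [141 159 167] [127 139 150]
108.0 (256, 249, 22, 31) [ 0.4951546 -0.3751174  0.027    ]
[52 61 85] [127 143 154] [145 162 176]
109.0 (285, 182, 28, 30) [ 0.5055354  -0.38214771  0.027     ]
```

Call:
carry_out:
  motion:
    - [[-0.005,-0.045,-0.02],0]
    - [[-0.01,-0.09,-0.04],0]
    - [[-0.014,-0.135,-0.06],0]
    - [[-0.018,-0.18,-0.08],0]
    - [[-0.022,-0.225,-0.1],0]
    - [[-0.026,-0.27,-0.12],0]
    - [[-0.03,-0.315,-0.14],0]
    - [[-0.034,-0.36,-0.16],0]
    - [[-0.038,-0.4,-0.18],0]
    - [[-0.04,-0.42,-0.2],0]
    - [[-0.04,-0.42,-0.22],0]
    - [[-0.04,-0.42,-0.22],0]

```text
time: 3.35
position: [0.4947, -0.4538, 0.1987]
tool_rot: [-3.131, 0.207, 0.009]
ft_force: [0.4, -0.1, 0.1]
grip_width: 1.004
```

```bash
python3 - <<'E'
from h import *
s=get_state(); print(s['time'],s['position'],s['tool_rot'])
w=shot('wrist','w2.png'); print([proj(w,p).round(0) for p in ([.497,-.373,.054],[.602,-.348,.054],s['position'])])
E
```

```text
3.35 [ 0.49468804 -0.45382426  0.1986936 ] [-3.13123278  0.2065018   0.00877029]
[array([251., 105.]), array([352.,  64.]), array([259., 238.])]
```

View pics/w2.png

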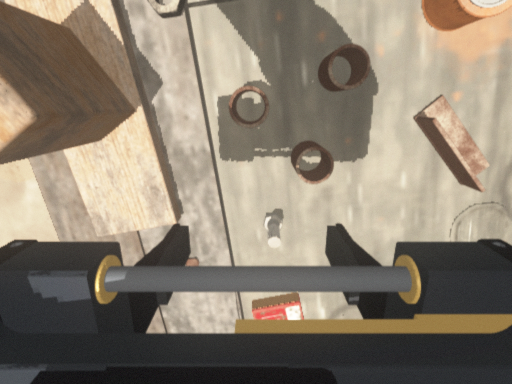

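Wrist close view: the target pipe's rim is centred near (249,105), about 41 px across. The other two pipes are at (344,67) and (312,161), the bolt is at (274,228), and nothing lies between the fingers and the target.

```bash
python3 - <<'E'
from h import *
w=dict(np.load('pics/w2.npz')); g=cv2.cvtColor(w['pixels'],cv2.COLOR_BGR2HSV); q=w['pixels'].astype(int)
x0,y0=220,78; s=np.s_[y0:y0+56,x0:x0+58]
m=((q[s][...,2]-q[s][...,0])/(q[s].sum(2)+1)>0.1).astype(np.uint8)
print(m.sum()); m=cv2.morphologyEx(m,cv2.MORPH_CLOSE,np.ones((3,3)))
c=max(cv2.findContours(m,0,2)[0],key=cv2.contourArea); h=cv2.convexHull(c)
(e)=cv2.fitEllipse(h); print(e,cv2.minEnclosingCircle(h)); C=(e[0][0]+x0,e[0][1]+y0)
for u,v in (C,(248.7,105.5)): print(u,v,ray(w,u,v,.054), (ray(w,u+20.5,v,.054)-ray(w,u-20.5,v,.054)))
print('cam',w['extrinsics'][:3,3])
E
```

```text
592
((28.38751983642578, 28.13161849975586), (39.864742279052734, 42.066612243652344), 176.54681396484375) ((29.023256301879883, 28.0930233001709), 21.11792755126953)
248.38751983642578 106.13161849975586 [ 0.49403357 -0.37402622  0.054     ] [ 0.04238439 -0.00562081  0.        ]
248.7 105.5 [ 0.49444526 -0.37344504  0.054     ] [ 0.04235659 -0.00561769  0.        ]
cam [ 0.50579169 -0.37202999  0.3611882 ]
```

Call:
carry_out:
  motion:
    - [[0,0.04,-0.01],0]
    - [[0,0.08,-0.04],0]
    - [[0,0.08,-0.08],0]
    - [[0,0.08,-0.12],0]
    - [[0,0.08,-0.15],0]
    - [[0,0.08,-0.168],0]
    - [[0,0.08,-0.168],0]
    - [[0,0.08,-0.168],0]

```text
time: 4.2
position: [0.4975, -0.3754, 0.0362]
tool_rot: [3.134, -0.203, 0.003]
ft_force: [-0.0, -0.4, 1.2]
grip_width: 1.003
```

Call:
carry_out:
  motion:
    - [[0,0,0],0]
    - [[0,0,0],0]
    - [[0,0,0],0]
    - [[0,0,0],0]
    - [[0,0,0],0]
    - [[0,0,0],0]
    - [[0,0,0],0]
    - [[0,0,0],0]
  grip: 1
  squeeze: 25

```text
time: 5.0
position: [0.4959, -0.3748, 0.0346]
tool_rot: [-3.135, 0.204, 0.001]
ft_force: [-0.7, 1.7, 1.5]
grip_width: 0.478
```

Call:
carry_out:
  motion:
    - [[0,0,0],0]
    - [[0,0,0],0]
    - [[-0.001,0.001,-0.003],0]
    - [[-0.001,0.001,-0.005],0]
    - [[-0.001,0.001,-0.005],0]
  grip: 0.5

```text
time: 5.5
position: [0.4958, -0.3749, 0.0342]
tool_rot: [-3.134, 0.205, -0.003]
ft_force: [-9.4, 6.8, 29.6]
grip_width: 0.481
```

Call:
carry_out:
  motion:
    - [[0,0,0],0]
    - [[0,0,0],0]
    - [[0,0,0],0]
    - [[0,0,0],0]
    - [[0,0,0],0]
    - [[0,0,0],0]
  grip: 1
  squeeze: 30

```text
time: 6.1
position: [0.4958, -0.3749, 0.0342]
tool_rot: [-3.134, 0.205, -0.004]
ft_force: [-9.6, 8.4, 29.7]
grip_width: 0.477
```

Call:
carry_out:
  motion:
    - [[0,0,0],0]
    - [[0,0,0],0]
    - [[0,0,0],0]
    - [[0,0,0],0]
    - [[0,0,0],0]
  grip: -0.4

```text
time: 6.6
position: [0.4954, -0.3736, 0.0291]
tool_rot: [-3.135, 0.204, 0.001]
ft_force: [-0.1, -0.1, 0.3]
grip_width: 0.691
```

Call:
carry_out:
  motion:
    - [[0,0,0],0]
    - [[0,0,0],0]
    - [[0,0,0],0]
    - [[0,0,0],0]
    - [[0,0,0],0]
    - [[0,0,0],0]
  grip: 1
  squeeze: 30

```text
time: 7.2
position: [0.4955, -0.3738, 0.0296]
tool_rot: [3.135, -0.204, 0.0]
ft_force: [0.7, 0.0, -0.8]
grip_width: 0.478
```

Call:
carry_out:
  motion:
    - [[0,0,0.04],0]
    - [[0,0,0.08],0]
    - [[0.005,0.02,0.12],0]
    - [[0.01,0.05,0.15],0]
    - [[0.015,0.09,0.16],0]
    - [[0.02,0.13,0.17],0]
    - [[0.025,0.16,0.17],0]
    - [[0.028,0.17,0.17],0]
    - [[0.028,0.17,0.17],0]
    - [[0.028,0.17,0.17],0]
    - [[0.028,0.17,0.17],0]

```text
time: 8.3
position: [0.5224, -0.2061, 0.1994]
tool_rot: [3.133, -0.209, -0.001]
ft_force: [0.2, 0.7, -2.6]
grip_width: 0.478
```

```bash
python3 - <<'E'
from h import *
s=get_state(); print(s['time'],s['position'],s['tool_rot'],s['grip_width'])
w=shot('wrist','w3.png'); print([proj(w,p).round(0) for p in ([.53,-.086,.012],[.541,.003,.096])])
cv2.imwrite('pics/w3z.png',cv2.resize(w['pixels'][:270,130:400],None,fx=2.2,fy=2.2,interpolation=cv2.INTER_CUBIC))
E
```

```text
8.3 [ 0.52244644 -0.20611826  0.19936262] [ 3.13338633e+00 -2.09111617e-01 -1.04411722e-03] 0.4776655749125584
[array([251.,  67.]), array([246., -73.])]
```

View pics/w3z.png

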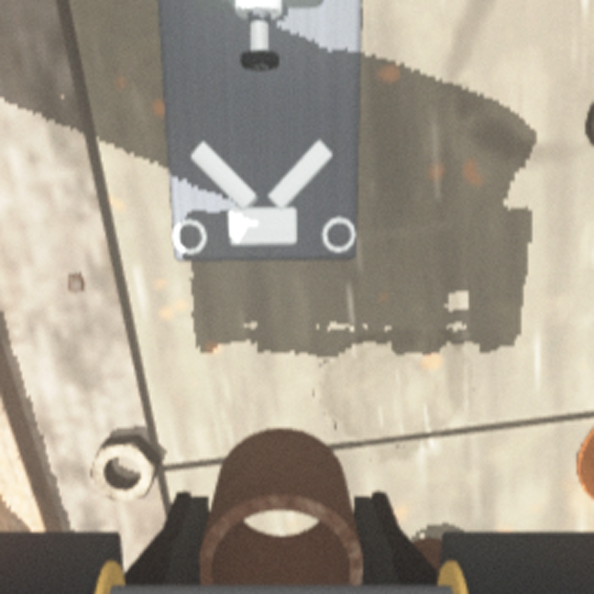

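Wrist view with the pipe held: the plate's front corners are at full-image px (210,118) and (291,117). The V jaws' inner ends are at (247,89) and (254,86), and the foot is at (248,27). The pipe hangs straight between the pads at (258,235).

```bash
python3 - <<'E'
from h import *
w=dict(np.load('pics/w3.npz'));P=lambda u,v,z:ray(w,u/2.2+130,v/2.2,z)[:2]
FL,FR,TL,TR=P(176,260,.012),P(356,259,.012),P(158,0,.012),P(362,0,.012)
print(FL,FR,np.linalg.norm(FR-FL))
ang=lambda d:np.degrees(np.arctan2(d[1],d[0]))
print('yaws: front',ang(FR-FL),'left',ang(TL-FL)-90,'right',ang(TR-FR)-90)
for yaw in np.radians([-7.7,-8.5]):
    ex=np.array([np.cos(yaw),np.sin(yaw)]);ey=np.array([-ex[1],ex[0]])
    F=(FL+FR)/2; print('nest',F+.06*ey,'knob',F+.15*ey,'O',F+.105*ey)
print('foot',P(260,60,.037),'jaw mids',(P(208,143,.038)+P(317,142,.038))/2,(P(257,195,.038)+P(272,190,.038))/2)
for n,uv in dict(LLi=(208,143),LLr=(257,195),RRi=(317,142),RRr=(272,190)).items(): print(n,P(*uv,.038))
print('screws',P(190,237,.014),P(339,234,.014))
print('pipe rim px 282,548 ->',P(282,560,.199+.025))
print(get_state()['position'])
E
```

```text
[ 0.47350185 -0.13514978] [ 0.57094676 -0.14769637] 0.09824931063996042
yaws: front -7.336792249374823 left -6.475935148979175 right -6.900186923093443
nest [ 0.53026347 -0.08196408] knob [0.54232223 0.00722441] O [ 0.53629285 -0.03736984]
nest [ 0.53109287 -0.08208212] knob [0.54439571 0.00692931] O [ 0.53774429 -0.03757641]
foot [ 0.53279621 -0.05109412] jaw mids [ 0.52897438 -0.08610309] [ 0.52676172 -0.1085011 ]
LLi [ 0.50308713 -0.08284445]
LLr [ 0.52295998 -0.10915103]
RRi [ 0.55486163 -0.08936174]
RRr [ 0.53056346 -0.10785117]
screws [ 0.48349393 -0.12429306] [ 0.56295101 -0.13340558]
pipe rim px 282,548 -> [ 0.52249298 -0.20332442]
[ 0.52255353 -0.20600404  0.19942188]
```

Call:
carry_out:
  motion:
    - [[0.001,0.04,0],0]
    - [[0.004,0.08,-0.02],0]
    - [[0.007,0.115,-0.05],0]
    - [[0.0075,0.127,-0.08],0]
    - [[0.0075,0.127,-0.11],0]
    - [[0.0075,0.127,-0.12],0]
    - [[0.0075,0.127,-0.12],0]
    - [[0.0075,0.127,-0.12],0]
    - [[0.0075,0.127,-0.12],0]
    - [[0.0075,0.127,-0.12],0]

```text
time: 9.35
position: [0.5319, -0.0773, 0.081]
tool_rot: [-3.134, 0.205, -0.004]
ft_force: [-1.1, -0.4, -2.7]
grip_width: 0.478
```

```bash
python3 - <<'E'
from h import *
s=get_state(); print(s['time'],s['position'],s['tool_rot'],s['grip_width'],s['ft_force'],s['torque'])
a=shot('scene');b=shot('side')
print([proj(a,p).round() for p in ([.53,-.08,.08],)],[proj(b,p).round() for p in ([.53,-.08,.08],)])
def crop(d,p,k=6,r=33):
    u,v=proj(d,p).astype(int); return cv2.resize(d['pixels'][v-r:v+r,u-r:u+r],None,fx=k,fy=k,interpolation=cv2.INTER_CUBIC)
cv2.imwrite('pics/d1.png',np.hstack([crop(a,[.53,-.07,.05]),crop(b,[.53,-.07,.05])]))
E
```

```text
9.35 [ 0.53194625 -0.07728529  0.08099106] [-3.13445911  0.20513844 -0.00405516] 0.47775693172008105 [-1.07025745 -0.42559936 -2.72622654] [-0.05222156  0.05529147 -0.01184573]
[array([209., 153.])] [array([243., 230.])]
```

View pics/d1.png

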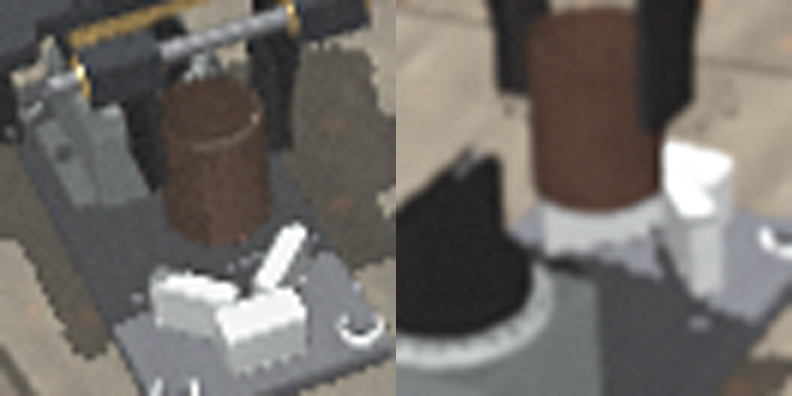

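Both crops show the pipe hanging upright just above the V with its lower end clear of the jaws and the foot. Now a small correction and the lowering.

Call:
carry_out:
  motion:
    - [[-0.002,-0.0015,0],0]
    - [[-0.002,-0.0015,-0.01],0]
    - [[-0.002,-0.0015,-0.02],0]
    - [[-0.002,-0.0015,-0.028],0]
    - [[-0.002,-0.0015,-0.034],0]
    - [[-0.002,-0.0015,-0.034],0]
    - [[-0.002,-0.0015,-0.034],0]
    - [[-0.002,-0.0015,-0.034],0]

```text
time: 10.25
position: [0.5293, -0.0784, 0.0459]
tool_rot: [3.135, -0.204, 0.001]
ft_force: [-0.2, -0.3, -2.0]
grip_width: 0.476
```

Call:
carry_out:
  motion:
    - [[0,0,-0.002],0]
    - [[0,0,-0.004],0]
    - [[0,0,-0.0055],0]
    - [[0,0,-0.0055],0]
    - [[0,0,-0.0055],0]
    - [[0,0,-0.0055],0]

```text
time: 10.85
position: [0.5292, -0.0782, 0.0415]
tool_rot: [-3.134, 0.204, -0.0]
ft_force: [-3.6, 0.4, 8.6]
grip_width: 0.478
```

Call:
carry_out:
  motion:
    - [[0,0,0],0]
    - [[0,0,0],0]
    - [[0,0,0],0]
    - [[0,0,0],0]
    - [[0,0,0],0]
  grip: -0.4

```text
time: 11.35
position: [0.5289, -0.0783, 0.04]
tool_rot: [3.135, -0.204, -0.0]
ft_force: [-0.3, -0.3, 0.0]
grip_width: 0.69
```

Call:
carry_out:
  motion:
    - [[0,0,0.03],0]
    - [[0,0,0.07],0]
    - [[0,0,0.11],0]
    - [[0,-0.02,0.14],0]
    - [[0,-0.05,0.16],0]
    - [[0,-0.08,0.16],0]
    - [[0,-0.08,0.16],0]
    - [[0,-0.08,0.16],0]
    - [[0,-0.08,0.16],0]

```text
time: 12.25
position: [0.5288, -0.157, 0.1995]
tool_rot: [-3.134, 0.202, 0.001]
ft_force: [0.7, -0.1, -0.5]
grip_width: 0.699
```

```bash
python3 - <<'E'
from h import *
s=get_state(); print(s['time'],s['position'],s['tool_rot'])
w=shot('wrist','w4.png'); print([proj(w,p).round(0) for p in ([.53,-.08,.066],[.542,.007,.096])])
cv2.imwrite('pics/w4z.png',cv2.resize(w['pixels'][:270,130:400],None,fx=2.2,fy=2.2,interpolation=cv2.INTER_CUBIC))
E
```

```text
12.25 [ 0.5288128  -0.15702122  0.19951742] [-3.13448965e+00  2.01825639e-01  1.46960111e-03]
[array([250., 108.]), array([249.,  -3.])]
```

View pics/w4z.png

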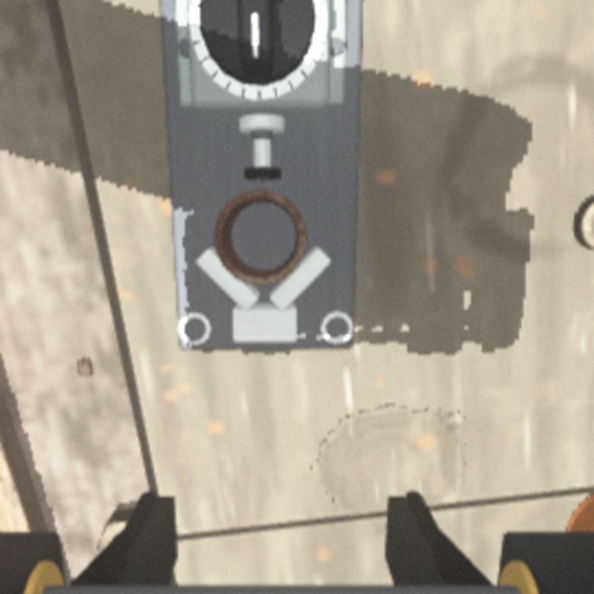

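Wrist view: the pipe stands upright in the V with its rim centred at zoom px (261,236). The foot's front is at (262,178), a small gap behind it. The knob disc edges are at (200,20) and (316,20), with its front at (258,85).

```bash
python3 - <<'E'
from h import *
w=dict(np.load('pics/w4.npz'));P=lambda u,v,z:ray(w,u/2.2+130,v/2.2,z)[:2]
ey=np.array([.127,.992])
print('disc mid',(P(200,20,.07)+P(316,20,.07))/2, np.linalg.norm(P(200,20,.07)-P(316,20,.07)),'front+r',P(258,85,.07)+.0245*ey)
print('pipe',P(261,236,.066),'bar front top', P(256,55,.096),P(256,55,.08), P(256,12,.096))
FL,FR=P(180,349,.012),P(355,348,.012);F=(FL+FR)/2;print(FL,FR,'nest',F+.06*ey,'knob',F+.15*ey,'foot',P(262,178,.034),P(262,178,.034)-F)
E
```

```text
disc mid [0.53963544 0.00552909] 0.04750173546571155 front+r [0.53943126 0.00621835]
pipe [ 0.52904153 -0.07868704] bar front top [ 0.53721847 -0.01295188] [ 0.53711492 -0.00923741] [0.53919962 0.00104567]
[ 0.47290668 -0.1346979 ] [ 0.57192443 -0.1469103 ] nest [ 0.53003556 -0.0812841 ] knob [0.54146556 0.0079959 ] foot [ 0.53223573 -0.05203242] [0.00982017 0.08877168]
```

Call:
carry_out:
  motion:
    - [[0.003,0.045,0],0]
    - [[0.006,0.09,0],0]
    - [[0.009,0.135,0],0]
    - [[0.0115,0.164,-0.02],0]
    - [[0.0115,0.164,-0.06],0]
    - [[0.0115,0.164,-0.09],0]
    - [[0.0115,0.164,-0.11],0]
    - [[0.0115,0.164,-0.116],0]
    - [[0.0115,0.164,-0.116],0]
    - [[0.0115,0.164,-0.116],0]
    - [[0.0115,0.164,-0.116],0]

```text
time: 13.4
position: [0.5415, 0.0059, 0.0855]
tool_rot: [-3.134, 0.204, -0.004]
ft_force: [-0.3, -0.5, 0.3]
grip_width: 0.699
```

```bash
python3 - <<'E'
from h import *
s=get_state(); print(s['time'],s['position'],s['tool_rot'],s['ft_force'],s['torque'],s['joint_positions'])
E
```

```text
13.4 [0.54147773 0.00588335 0.08546186] [-3.13423197  0.20371483 -0.00384057] [-0.34227512 -0.51527575  0.29184094] [-0.09552465  0.07159034 -0.00494387] [-0.64076056  0.23083764  0.65271439  1.90561774 -0.1611436   1.05448909
 -0.05105472]
```

Call:
carry_out:
  motion:
    - [[-0.001,0.001,-0.006],0]
    - [[-0.001,0.001,-0.012],0]
    - [[-0.001,0.001,-0.012],0]
    - [[-0.001,0.001,-0.012],0]

```text
time: 13.8
position: [0.5392, 0.0066, 0.0719]
tool_rot: [3.135, -0.204, -0.001]
ft_force: [-0.5, -0.7, 0.5]
grip_width: 0.7
```

Call:
carry_out:
  motion:
    - [[0,0,0],0]
    - [[0,0,0],0]
    - [[0,0,0],0]
    - [[0,0,0],0]
    - [[0,0,0],0]
    - [[0,0,0],0]
    - [[0,0,0],0]
    - [[0,0,0],0]
  grip: 1
  squeeze: 40

```text
time: 14.6
position: [0.54, 0.0066, 0.0721]
tool_rot: [3.135, -0.204, 0.002]
ft_force: [1.7, -1.0, -2.6]
grip_width: 0.144
```

```bash
python3 - <<'E'
from h import *
s=get_state(); print(s['time'],s['position'],s['tool_rot'],s['ft_force'],s['torque'],s['joint_positions'])
E
```

```text
14.6 [0.54000255 0.00660096 0.07214852] [ 3.13477550e+00 -2.04052481e-01  2.34258171e-03] [ 1.73779373 -0.98900124 -2.61868585] [-0.10264732 -0.424172   -0.01761551] [-0.63713986  0.24654413  0.64846241  1.91965665 -0.17255252  1.02912407
 -0.04400132]
```

```bash
cat > t.py <<'E'
import sys; from h import *
T=[];F=[]
for i in range(4):
    s=get_state(); T.append(s['torque'][2]); F.append(s['ft_force'])
    if i<3: eyes.get_image('side')
r=np.array(s['tool_rot']); yaw=np.degrees(2*np.arctan2(r[1],r[0])); yaw=(yaw+7.45+180)%360-180
print('t %.2f turn %.2f  Tz %.3f +- %.3f  F %s pos %s j7 %.2f grip %.3f'%(s['time'],yaw,np.mean(T),np.std(T),np.mean(F,0).round(1),np.round(s['position'],4),s['joint_positions'][6],s['grip_width']))
open('log.txt','a').write('%.2f %.2f %.4f\n'%(s['time'],yaw,np.mean(T)))
E
python3 t.py
```

```text
t 14.75 turn 0.00  Tz 0.009 +- 0.024  F [ 2.5 -0.2 -2.6] pos [0.54   0.0066 0.0722] j7 -0.04 grip 0.148
```

Call:
carry_out:
  motion:
    - [[0,0,0],-0.0873]
    - [[0,0,0],-0.0873]

```text
time: 14.95
position: [0.5399, 0.0066, 0.0722]
tool_rot: [3.123, -0.341, 0.002]
ft_force: [3.1, -0.1, -2.2]
grip_width: 0.148
```

```bash
python3 t.py
```

```text
t 15.10 turn -4.91  Tz 0.023 +- 0.015  F [ 3.6 -0.4 -3. ] pos [0.5399 0.0066 0.0722] j7 -0.13 grip 0.149
```

Call:
carry_out:
  motion:
    - [[0,0,0],-0.0873]
    - [[0,0,0],-0.0873]

```text
time: 15.3
position: [0.5398, 0.0066, 0.0722]
tool_rot: [-3.105, 0.477, -0.001]
ft_force: [4.2, 0.2, -1.6]
grip_width: 0.148
```

```bash
python3 t.py
```

```text
t 15.45 turn -9.91  Tz -0.226 +- 0.017  F [ 4.1 -0.1 -2.8] pos [0.5398 0.0066 0.0722] j7 -0.21 grip 0.150
```

Call:
carry_out:
  motion:
    - [[0,0,0],-0.0873]
    - [[0,0,0],-0.0873]

```text
time: 15.65
position: [0.5397, 0.0067, 0.0722]
tool_rot: [-3.082, 0.61, -0.001]
ft_force: [3.9, 0.2, -3.3]
grip_width: 0.145
```

```bash
python3 t.py
```

```text
t 15.80 turn -14.87  Tz -0.071 +- 0.026  F [ 4.5 -0.1 -3.5] pos [0.5397 0.0067 0.0722] j7 -0.29 grip 0.147
```

Call:
carry_out:
  motion:
    - [[0,0,0],-0.0873]
    - [[0,0,0],-0.0873]

```text
time: 16.0
position: [0.5396, 0.0067, 0.0722]
tool_rot: [3.052, -0.744, 0.001]
ft_force: [4.8, -1.1, -2.6]
grip_width: 0.144
```

```bash
sed -i 's/^open/print(np.round(T,3))\nopen/' t.py; python3 t.py
```

```text
t 16.15 turn -19.86  Tz 0.055 +- 0.017  F [ 4.7 -0.5 -3.7] pos [0.5396 0.0067 0.0722] j7 -0.38 grip 0.149
[0.051 0.03  0.073 0.066]
```

Call:
carry_out:
  motion:
    - [[0,0,0],-0.0873]
    - [[0,0,0],-0.0873]

```text
time: 16.35
position: [0.5395, 0.0068, 0.0722]
tool_rot: [-3.016, 0.877, -0.0]
ft_force: [4.7, -0.5, -2.7]
grip_width: 0.146
```

```bash
python3 t.py
```

```text
t 16.50 turn -24.89  Tz -0.235 +- 0.046  F [ 4.5  0.1 -2.7] pos [0.5395 0.0068 0.0722] j7 -0.46 grip 0.148
[-0.202 -0.31  -0.237 -0.192]
```

Call:
carry_out:
  motion:
    - [[0,0,0],-0.0873]
    - [[0,0,0],-0.0873]

```text
time: 16.7
position: [0.5394, 0.0068, 0.0722]
tool_rot: [-2.976, 1.007, -0.0]
ft_force: [4.9, 0.1, -3.2]
grip_width: 0.144
```

```bash
python3 t.py
```

```text
t 16.85 turn -29.87  Tz -0.037 +- 0.022  F [ 5.   0.1 -2.3] pos [0.5394 0.0068 0.0722] j7 -0.54 grip 0.146
[-0.022 -0.021 -0.074 -0.033]
```

```bash
sed -i "s/if i<3: eyes.get_image('side')/if i<3: shot(['side','scene','wrist'][i],'k%04d_%s.png'%(round(s['time']*100)-5*i,'abc'[i]))/" t.py; python3 t.py; ls pics | tail -8
```

```text
t 17.00 turn -29.93  Tz -0.014 +- 0.020  F [ 4.2  0.5 -1.9] pos [0.5394 0.0068 0.0721] j7 -0.54 grip 0.149
[-0.033 -0.031 -0.009  0.016]
w2.npz
w2.png
w3.npz
w3.png
w3z.png
w4.npz
w4.png
w4z.png
```

Call:
carry_out:
  motion:
    - [[0,0,0],-0.0873]
    - [[0,0,0],-0.0873]

```text
time: 17.2
position: [0.5393, 0.0069, 0.0721]
tool_rot: [-2.929, 1.137, 0.0]
ft_force: [5.1, 0.6, -2.2]
grip_width: 0.149
```

```bash
python3 t.py
```

```text
t 17.35 turn -34.89  Tz 0.039 +- 0.014  F [ 4.1  0.8 -1.4] pos [0.5393 0.0069 0.0722] j7 -0.63 grip 0.148
[0.021 0.028 0.05  0.056]
```

Call:
carry_out:
  motion:
    - [[0,0,0],-0.0873]
    - [[0,0,0],-0.0873]

```text
time: 17.55
position: [0.5392, 0.007, 0.0721]
tool_rot: [-2.876, 1.264, 0.001]
ft_force: [3.0, 1.2, -0.7]
grip_width: 0.144
```

```bash
python3 t.py
```

```text
t 17.70 turn -39.91  Tz -0.230 +- 0.016  F [ 3.   0.9 -0.2] pos [0.5393 0.0069 0.0722] j7 -0.71 grip 0.146
[-0.234 -0.222 -0.254 -0.211]
```

Call:
carry_out:
  motion:
    - [[0,0,0],-0.0873]
    - [[0,0,0],-0.0873]

```text
time: 17.9
position: [0.5392, 0.007, 0.0722]
tool_rot: [-2.819, 1.387, 0.001]
ft_force: [2.4, 2.4, 0.2]
grip_width: 0.149
```

```bash
python3 t.py
```

```text
t 18.05 turn -44.87  Tz -0.041 +- 0.029  F [2.  2.  0.5] pos [0.5392 0.007  0.0721] j7 -0.79 grip 0.148
[-0.071 -0.069 -0.02  -0.004]
```

Call:
carry_out:
  motion:
    - [[0,0,0],-0.0873]
    - [[0,0,0],-0.0873]

```text
time: 18.25
position: [0.5392, 0.0071, 0.0721]
tool_rot: [-2.756, 1.508, 0.001]
ft_force: [1.2, 2.5, 1.3]
grip_width: 0.143
```

```bash
python3 t.py
```

```text
t 18.40 turn -49.87  Tz 0.025 +- 0.027  F [1.6 2.6 1.9] pos [0.5392 0.0071 0.0721] j7 -0.87 grip 0.147
[ 0.05   0.046  0.022 -0.018]
```

Call:
carry_out:
  motion:
    - [[0,0,0],-0.0873]
    - [[0,0,0],-0.0873]

```text
time: 18.6
position: [0.5391, 0.0072, 0.0721]
tool_rot: [-2.686, 1.628, 0.002]
ft_force: [1.1, 2.5, 2.8]
grip_width: 0.146
```

```bash
python3 t.py
```

```text
t 18.75 turn -54.90  Tz -0.185 +- 0.021  F [0.1 3.3 2.9] pos [0.5391 0.0072 0.0721] j7 -0.96 grip 0.145
[-0.177 -0.158 -0.217 -0.186]
```

Call:
carry_out:
  motion:
    - [[0,0,0],-0.0873]
    - [[0,0,0],-0.0873]

```text
time: 18.95
position: [0.5391, 0.0073, 0.0721]
tool_rot: [-2.614, 1.743, 0.002]
ft_force: [-1.3, 5.4, 4.3]
grip_width: 0.145
```

```bash
python3 t.py
```

```text
t 19.10 turn -59.87  Tz -0.050 +- 0.032  F [-0.9  5.   4.3] pos [0.5391 0.0072 0.0721] j7 -1.04 grip 0.151
[-0.005 -0.088 -0.072 -0.036]
```

Call:
carry_out:
  motion:
    - [[0,0,0],-0.0873]
    - [[0,0,0],-0.0873]

```text
time: 19.3
position: [0.539, 0.0073, 0.0721]
tool_rot: [2.535, -1.856, -0.002]
ft_force: [-0.9, 4.2, 4.7]
grip_width: 0.148
```

```bash
python3 t.py
```

```text
t 19.45 turn -64.87  Tz 0.054 +- 0.002  F [-1.3  4.9  4.2] pos [0.5391 0.0074 0.0721] j7 -1.12 grip 0.149
[0.052 0.055 0.052 0.056]
```

Call:
carry_out:
  motion:
    - [[0,0,0],-0.0873]
    - [[0,0,0],-0.0873]

```text
time: 19.65
position: [0.539, 0.0074, 0.0721]
tool_rot: [-2.451, 1.966, 0.002]
ft_force: [-0.4, 5.9, 5.0]
grip_width: 0.145
```

```bash
python3 t.py
```

```text
t 19.80 turn -69.91  Tz -0.149 +- 0.041  F [-1.   5.3  4.9] pos [0.539  0.0074 0.0721] j7 -1.20 grip 0.149
[-0.117 -0.1   -0.194 -0.186]
```

Call:
carry_out:
  motion:
    - [[0,0,0],-0.0873]
    - [[0,0,0],-0.0873]

```text
time: 20.0
position: [0.539, 0.0075, 0.0721]
tool_rot: [-2.363, 2.07, 0.002]
ft_force: [-0.7, 6.3, 4.0]
grip_width: 0.145
```

```bash
python3 t.py; ls pics | grep k.*png
```

```text
t 20.15 turn -74.88  Tz 0.037 +- 0.043  F [-0.8  5.7  4.6] pos [0.539  0.0075 0.0721] j7 -1.28 grip 0.145
[ 0.099  0.031  0.04  -0.022]
k1685_a.png
k1685_b.png
k1685_c.png
k1720_a.png
k1720_b.png
k1720_c.png
k1755_a.png
k1755_b.png
k1755_c.png
k1790_a.png
k1790_b.png
k1790_c.png
k1825_a.png
k1825_b.png
k1825_c.png
k1860_a.png
k1860_b.png
k1860_c.png
k1895_a.png
k1895_b.png
k1895_c.png
k1930_a.png
k1930_b.png
k1930_c.png
k1965_a.png
k1965_b.png
k1965_c.png
k2000_a.png
k2000_b.png
k2000_c.png
```

```bash
python3 - <<'E'
from h import *
import glob
for cam in 'ab':
    fs=sorted(glob.glob('pics/k*_%s.npz'%cam)); D=[dict(np.load(f)) for f in fs]
    d0=D[0]; c=np.array([.529,-.0787,.045]); 
    u,v=proj(d0,c); per=proj(d0,c-[.000127*10,.00992,0])-proj(d0,c); print(cam,(u,v),'px per 10mm',per)
    R=22; s=np.s_[int(v)-R:int(v)+R,int(u)-R:int(u)+R]
    q=d0['pixels'].astype(int); m=(((q[...,2]-q[...,0])/(q.sum(2)+1)>.07)&(q.sum(2)<330))
    out=[]
    for f,d in zip(fs,D):
        q=d['pixels'].astype(int)[s]; mm=(((q[...,2]-q[...,0])/(q.sum(2)+1)>.07)&(q.sum(2)<330)).astype(np.uint8)
        n,l,st,ce=cv2.connectedComponentsWithStats(mm); i=1+np.argmax(st[1:,4]); out.append((f[6:10],st[i,4],*ce[i].round(2)))
    for o in out: print(*o)
ws=[cv2.imread('pics/k%s_c.png'%k) for k in ('1790','2000')]
cv2.imwrite('pics/wv.png',cv2.resize(np.hstack(ws),None,fx=.78,fy=.78))
E
```

```text
a (np.float64(243.79818388997464), np.float64(246.28823293916096)) px per 10mm [ 2.64602028 -2.41815724]
1685 448 23.66 26.69
1720 445 23.64 26.82
1755 434 23.68 27.03
1790 436 23.94 26.79
1825 465 24.23 25.78
1860 519 24.28 24.27
1895 564 23.62 23.19
1930 579 23.42 22.89
1965 574 23.37 22.87
2000 578 23.4 22.77
b (np.float64(209.77588100132579), np.float64(163.023744717204)) px per 10mm [1.53593196 2.70419784]
1685 295 23.12 21.15
1720 296 23.12 21.12
1755 297 23.19 21.01
1790 295 23.18 21.07
1825 295 23.1 21.03
1860 294 23.07 21.07
1895 299 23.34 21.13
1930 287 23.4 21.27
1965 286 23.44 21.37
2000 282 23.48 21.49
```

View pics/wv.png

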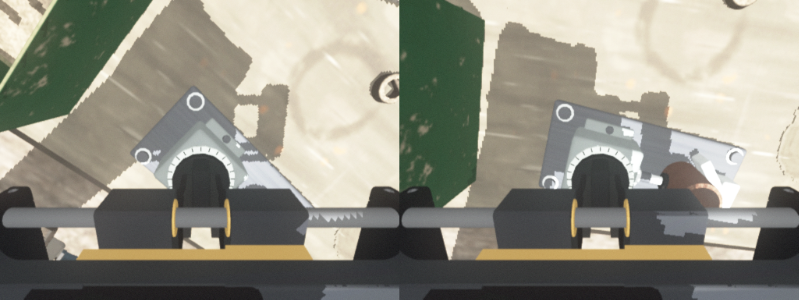

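Wrist views: at −45° the pipe is hidden. At −75° it shows at about (690,185), tight against the foot and close to the V jaws. The scene-camera centroids show it being pushed since about −60°, some 2 mm so far.

Call:
carry_out:
  motion:
    - [[0,0,0],-0.0873]
    - [[0,0,0],-0.0873]

```text
time: 20.35
position: [0.539, 0.0076, 0.0721]
tool_rot: [2.271, -2.171, -0.002]
ft_force: [-1.6, 5.9, 5.1]
grip_width: 0.147
```

```bash
python3 t.py
```

```text
t 20.50 turn -79.85  Tz 0.111 +- 0.009  F [-1.4  6.1  5.2] pos [0.539  0.0076 0.0721] j7 -1.36 grip 0.147
[0.102 0.126 0.112 0.106]
```

Call:
carry_out:
  motion:
    - [[0,0,0],-0.0873]
    - [[0,0,0],-0.0873]

```text
time: 20.7
position: [0.539, 0.0078, 0.0721]
tool_rot: [-2.173, 2.268, 0.003]
ft_force: [-0.9, 5.4, 3.9]
grip_width: 0.146
```

```bash
python3 t.py
```

```text
t 20.85 turn -84.90  Tz -0.133 +- 0.015  F [-0.9  5.9  4.7] pos [0.539  0.0077 0.0721] j7 -1.45 grip 0.148
[-0.146 -0.132 -0.145 -0.108]
```

Call:
carry_out:
  motion:
    - [[0,0,0],-0.0873]
    - [[0,0,0],-0.0873]

```text
time: 21.05
position: [0.539, 0.0078, 0.0721]
tool_rot: [-2.073, 2.361, 0.003]
ft_force: [-1.5, 5.7, 4.7]
grip_width: 0.143
```

```bash
python3 t.py; cat > trk.py <<'E'
from h import *
import glob
for f in sorted(glob.glob('pics/k*_b.npz'))[4:]:
    d=dict(np.load(f)); u,v=209,163; R=22; q=d['pixels'].astype(int)[v-R:v+R,u-R:u+R]
    mm=(((q[...,2]-q[...,0])/(q.sum(2)+1)>.07)&(q.sum(2)<330)).astype(np.uint8)
    n,l,st,ce=cv2.connectedComponentsWithStats(mm); i=1+np.argmax(st[1:,4]); print(f[6:10],st[i],ce[i].round(2))
E
python3 trk.py
```

```text
t 21.20 turn -89.87  Tz 0.009 +- 0.030  F [-1.1  5.8  4.5] pos [0.539  0.0078 0.0721] j7 -1.53 grip 0.147
[ 0.037  0.031 -0.039  0.009]
1825 [ 14  10  19  25 295] [23.1  21.03]
1860 [ 14  11  19  24 294] [23.07 21.07]
1895 [ 14  11  19  24 299] [23.34 21.13]
1930 [ 15  11  18  24 287] [23.4  21.27]
1965 [ 15  11  18  24 286] [23.44 21.37]
2000 [ 15  12  18  23 282] [23.48 21.49]
2035 [ 15  12  18  23 280] [23.54 21.57]
2070 [ 15  11  18  24 284] [23.52 21.44]
2105 [ 15  11  18  24 279] [23.61 21.51]
```

Call:
carry_out:
  motion:
    - [[0,0,0],-0.0873]
    - [[0,0,0],-0.0873]

```text
time: 21.4
position: [0.539, 0.0079, 0.0721]
tool_rot: [-1.969, 2.448, 0.003]
ft_force: [-1.2, 5.6, 4.5]
grip_width: 0.151
```

```bash
python3 t.py
```

```text
t 21.55 turn -94.84  Tz 0.169 +- 0.013  F [-1.2  6.1  4.9] pos [0.539  0.0079 0.0721] j7 -1.61 grip 0.146
[0.172 0.176 0.147 0.18 ]
```

Call:
carry_out:
  motion:
    - [[0,0,0],-0.0873]
    - [[0,0,0],-0.0873]

```text
time: 21.75
position: [0.5391, 0.008, 0.0721]
tool_rot: [-1.859, 2.532, 0.003]
ft_force: [-0.3, 5.8, 6.0]
grip_width: 0.144
```

```bash
python3 t.py
```

```text
t 21.90 turn -99.89  Tz -0.123 +- 0.016  F [-0.3  6.2  5.1] pos [0.5391 0.008  0.0721] j7 -1.69 grip 0.146
[-0.147 -0.127 -0.11  -0.108]
```

Call:
carry_out:
  motion:
    - [[0,0,0],-0.0873]
    - [[0,0,0],-0.0873]

```text
time: 22.1
position: [0.5391, 0.0081, 0.0721]
tool_rot: [-1.747, 2.611, 0.003]
ft_force: [-0.8, 6.1, 4.8]
grip_width: 0.144
```

```bash
python3 t.py; python3 - <<'E'
import numpy as np
L=np.loadtxt('log.txt'); L=L[L[:,1]<-2]; n=np.round(-L[:,1]/5).astype(int); x=n*2/3.; ph=n%3
base=[L[(ph==p)&(x<6.1),2].mean() for p in range(3)]; r=L[:,2]-np.take(base,ph)
for T in np.arange(8,13,.5):
    m=np.where(x>=T,.06+.0135*(x-T),np.where(x>7.5,.012,0)); print(T,'sse',((r-m)**2).sum().round(5))
print(np.c_[x,r].round(3)[9:])
E
```

```text
t 22.25 turn -104.87  Tz 0.044 +- 0.017  F [-1.1  6.8  5. ] pos [0.5391 0.0081 0.0721] j7 -1.77 grip 0.145
[0.056 0.048 0.057 0.015]
8.0 sse 0.02085
8.5 sse 0.01382
9.0 sse 0.0103
9.5 sse 0.01401
10.0 sse 0.01384
10.5 sse 0.01805
11.0 sse 0.02212
11.5 sse 0.02884
12.0 sse 0.02971
12.5 sse 0.03241
[[ 6.0000e+00  0.0000e+00]
 [ 6.6670e+00 -1.4000e-02]
 [ 7.3330e+00  4.6000e-02]
 [ 8.0000e+00 -9.0000e-03]
 [ 8.6670e+00  1.5000e-02]
 [ 9.3330e+00  8.1000e-02]
 [ 1.0000e+01  7.8000e-02]
 [ 1.0667e+01  7.2000e-02]
 [ 1.1333e+01  9.7000e-02]
 [ 1.2000e+01  5.0000e-02]
 [ 1.2667e+01  1.3000e-01]
 [ 1.3333e+01  1.0700e-01]
 [ 1.4000e+01  8.5000e-02]]
```

Bearing began at 8.7–10 mm, so the fifth click is the one where the foot bears. Two of the three extra clicks are done; one more takes it to the eighth.

Call:
carry_out:
  motion:
    - [[0,0,0],-0.0873]
    - [[0,0,0],-0.0873]
    - [[0,0,0],-0.1746]
    - [[0,0,0],-0.1746]
    - [[0,0,0],-0.2618]
    - [[0,0,0],-0.2618]
    - [[0,0,0],-0.2618]
    - [[0,0,0],-0.2618]

```text
time: 23.05
position: [0.5393, 0.0084, 0.0721]
tool_rot: [-1.394, 2.815, 0.003]
ft_force: [-1.5, 7.0, 3.8]
grip_width: 0.147
```

```bash
python3 t.py
```

```text
t 23.20 turn -119.85  Tz 0.089 +- 0.022  F [-0.7  6.7  3.8] pos [0.5393 0.0084 0.0721] j7 -2.00 grip 0.146
[0.069 0.116 0.067 0.106]
```

Call:
carry_out:
  motion:
    - [[0,0,0],0]
    - [[0,0,0],0]
    - [[0,0,0],0]
    - [[0,0,0],0]
    - [[0,0,0],0]
  grip: -0.4

```text
time: 23.7
position: [0.5391, 0.0058, 0.0719]
tool_rot: [1.389, -2.817, 0.001]
ft_force: [0.1, 0.7, 0.4]
grip_width: 0.517
```

Call:
carry_out:
  motion:
    - [[0,0,0.02],0]
    - [[0,0,0.05],0]
    - [[0,0,0.09],0]
    - [[0,0,0.13],0]
    - [[0,0,0.17],0]
    - [[0,0,0.19],0]
    - [[0,0,0.19],0]
    - [[0,0,0.19],0]

```text
time: 24.5
position: [0.5392, 0.0065, 0.2617]
tool_rot: [1.39, -2.817, -0.001]
ft_force: [-0.1, -0.5, 0.5]
grip_width: 0.699
```

```bash
python3 t.py; python3 trk.py | tail -3; python3 - <<'E'
from h import *
w=shot('wrist');a=shot('scene')
c=cv2.resize(a['pixels'][100:210,150:260],None,fx=3.49,fy=3.49,interpolation=cv2.INTER_CUBIC)
cv2.imwrite('pics/end.png',np.hstack([w['pixels'],c[:384,:280]]) if 0 else np.hstack([cv2.resize(w['pixels'],(408,306)),cv2.resize(c,(306,306))]))
E
```

```text
t 24.65 turn -120.04  Tz -0.019 +- 0.025  F [-0.  -0.3 -0.4] pos [0.5385 0.0066 0.2606] j7 -2.20 grip 0.697
[-0.039 -0.048  0.013 -0.002]
2210 [ 15  12  18  23 280] [23.48 21.5 ]
2305 [ 15  11  18  24 278] [23.46 21.42]
2450 [ 15  11  18  24 284] [23.54 21.34]
```

View pics/end.png

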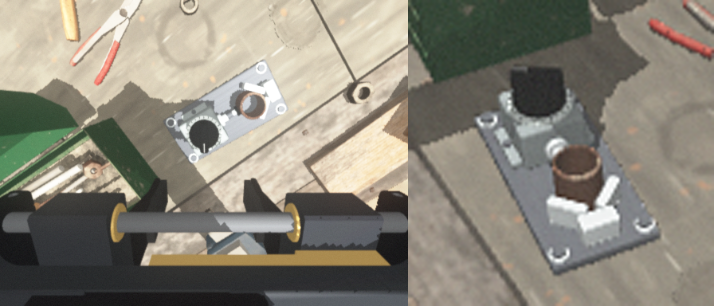

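Final views: the pipe stands upright against the V at about (250,105) in the wrist view, with the foot on it. The knob's pointer at (205,150) is still in line with the tool at −120°, so it did not spring back. The gripper is clear, so I'm handing in.

```bash
python3 -c "
from h import *
print(ticket.close_job())"
```

```text
the job is handed in; nothing more can be done
None
```

The pipe nearest the base stands upright in the V, clamped with three clicks from where the foot bore up. I then let go of the knob and handed the job in, about 25 s into the 58 s.

- **Clamping:** The foot began pushing the pipe after the fourth click. The extra torque and the end of the pipe's movement put bearing-up between 8.7 and 10 mm of travel, so I counted from the fifth click and stopped at the eighth (120°).
- **Last checks:** The pipe is upright against the V with the foot on it. The knob's pointer still lines up at 120° after release. The gripper is clear, with force readings near zero. I did not go near the tin, nut or bolt.
- **Disagreements:**
  - The torque readings scattered by about 0.03 N m, and friction seemed to act backwards while the knob stood still. The bearing point is therefore good to about half a click.
  - My first grip on the pipe was too high. Because I got the gripper's opening scale wrong, the regrip pressed the fingers' load onto the pipe at about 30 N for about a second before I corrected it.

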